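Hold the polisher's sprung lid at the set mark

TASK

Clear the ear defenders off the lid of the small bench polisher and drape them by the middle of their headband squarely over the bar of the hanger stand, then lift the polisher's spring-closed lid by its handle until its white pointer lines up with the red mark on the quadrant. Finish while holding the lid there: it shuts if let go. Keep the lid shut until the ear defenders hang, and leave the red mark and the flux jar, ring clamp and brass block as they are.

Things in the scene. Friction and masses are not known exactly. Their poses are not given: they have to be found in the camera images.
- polisher: Grey bench polisher, fixed to the worktop: housing 130 (x) x 170 (y) mm, 74 mm high, origin at the centre of its underside. Its front faces its own -x; the blue lid covers the top, lid top 82 mm above the origin. Lid hinge along y at x +65 mm, 78 mm up. An aluminium quadrant arc (radius about 92 mm about the hinge, reaching 100 mm above it) and the red mark stand on its -y side, 93 to 126 mm from the middle.
- lid (a joint): Angle of the blue lid (134 x 172 x 8 mm, 0.3 kg with the handle), rad: 0 shut, grows as the front edge rises; limit 1.3. A spring closes it: 0.35 N m when shut, plus 0.7 N m per rad, as well as its weight: some 4 to 6 N to lift at the handle.
- lid_hinge (a point): Middle of the lid's hinge axis (the axis is its y); turns with the lid.
- lid_handle: Lid with its steel bar handle, as one piece; the handle is a round bar 12 mm thick, 100 mm long along its own y, origin at the middle of the bar, 155 mm in front (-x) of the hinge axis and 34 mm above the lid's middle plane (30 mm above the lid's top, 22 mm ahead of its front edge; 112 mm over the worktop when shut). 88 mm are free between its two end posts. Turns with the lid, x and z axes as the lid's.
- lid_pointer (a point): Tip of the white pointer (8 mm wide) on the lid's -y edge, 105 mm from the hinge axis; moves with the lid. Its x axis lies along the lid.
- mark (a joint): Angle of the red mark, rad, in the same measure as joint lid: the lid stands at the mark when both joints read the same. Set between 0.45 and 0.75; a stiff friction hinge, not to be moved.
- mark_tip (a point): End of the red mark (a 7 mm thick red block on a thin red arm, turning about the lid's hinge axis), 105 mm from the axis, just outside the path of the white pointer. Its x axis lies along the arm.
- ear_defenders: Orange ear defenders with black headband, 0.16 kg, standing on their cups on the polisher's lid. Origin midway between the cups at their underside; cups at own +y and -y, 128 mm over all in y, 50 mm in x, 66 mm high; 74 mm free between the cups. The band is an arch in the own y-z plane, 20 mm wide in x, underside of its top 120 mm above the origin. On top of the band a firm rubber cushion block to grasp: 22 mm (x) x 34 mm (y), from 125 to 155 mm above the origin.
- band_under (a point): Underside of the middle of the headband, 120 mm above the ear defenders' origin; this rests on the bar when hung.
- hanger: Hanger stand, fixed to the worktop: dark base plate 130 x 100 x 12 mm, origin at the centre of its underside; one post at own x +55 mm carries a level round steel bar 14 mm thick along own x, from x -69 to +62 mm, axis 148 mm above the origin. Nothing of it rises above the bar. Right of it (-y) stands a motor box 78 mm high, nearer the robot a small vice 77 mm high.
- bar_mid (a point): Point on the axis of the hanger's bar, about the middle of its length (7 mm below its top); x along the bar.
- flux_jar: Cream jar with black lid, 54 mm across, 58 mm high; origin at its underside. A bystander. (Behind all this, tall shelves begin at x = 0.63 m from the robot base, with a lamp arm reaching out 0.9 m up: swing the arm round close in.)
- ring_clamp: Wooden ring clamp, 31 x 140 x 31 mm, lying; origin at its underside. A bystander.
- brass_block: Brass block 30 x 50 x 20 mm; origin at its underside. A bystander.

How it is judged:
On the way:
1. the ear defenders hang by their band from the hanger's bar, let go (z of band_under in the frame of bar_mid between 0 and 0.02 m and x of band_under in the frame of bar_mid between -0.055 and 0.055 m and y of band_under in the frame of bar_mid between -0.03 and 0.03 m and angle between ear_defenders's own z axis and vertical below 0.35 rad and angle between the x axis of ear_defenders and the x axis of hanger, either way round below 0.8 rad and contact force between ear_defenders and hanger above 0.3 N and contact force between ear_defenders and the fingers below 0.1 N and linear speed of ear_defenders below 0.05 m/s), for 0.3 s.
At the end, for the whole second after the job is handed in: The ear defenders hang at rest from the bar by the band's middle (30 mm across, 55 mm along the bar, upright within 0.35 rad, square within 0.8 rad), free of the fingers; the fingers hold the lid still by its handle (over 1 N) within 0.07 rad of the red mark (all of step 1 and angle between the x axis of lid_pointer and the x axis of mark_tip, either way round below 0.07 rad and contact force between the fingers and lid_handle above 1 N and velocity of joint lid between -0.1 and 0.1 rad/s); the arm keeps its last pose, push and grip.
It fails at once if the lid is lifted (over 0.12 rad) before the ear defenders hang on the bar (value of joint lid above 0.12 rad and distance between band_under and bar_mid above 0.09 m).
It fails at once if the red mark is shifted by more than 10 mm (distance of mark_tip from where it was at the start of the episode above 0.01 m).
It fails at once if the flux jar is moved more than 25 mm (distance of flux_jar from where it was at the start of the episode above 0.025 m).
It fails at once if the ring clamp is moved more than 25 mm (distance of ring_clamp from where it was at the start of the episode above 0.025 m).
It fails at once if the brass block is moved more than 25 mm (distance of brass_block from where it was at the start of the episode above 0.025 m).
It also fails if it takes over 64 s, if anything falls off the work surface, if the arm or the gripper's body presses on something with over 40 N, if the wrist force passes 120 N, or if a joint passes its speed limit or range.

ROBOT

A 7-joint arm with a two-finger parallel gripper is mounted at the origin on a cart in front of the work surface, level with it; the furniture and walls round the work are solid. World frame = base frame: x ahead of the robot, y to its left, z up, the work surface at z = 0. Lengths are in m, angles in rad, forces in N, time in s.
With the tool pointing down it reaches from about 0.4 to 0.875 m from the base axis. Payload 19.3 kg.
Tool frame: the origin (TCP) lies at the very end of the fingers, on their centre line; the grasp point (between the pads) lies 19 mm behind it; z points along the fingers, y is the direction in which the jaws open and shut (so a half turn about z gives the same grasp; the last joint's range is limited). The gripper opens to 85 mm and grips with 20 to 120 N. Pads are 22 mm wide; open, the fingers measure 114 mm over their backs; the gripper's body (76 mm by 85 mm) begins 54 mm behind the grasp point. The pads swing forward as they close: fully open they stand 13 mm farther back than shut.
Start: joints at [-1.359, 0.521, -0.036, 1.599, 0.021, 1.021, -0.113], TCP at [0.174, 0.6, 0.231] pointing down, gripper open.
Joint ranges: [-2.91, 2.91], [-0.3, 2.13], [-1.5, 1.42], [0.17, 2.43], [-1.26, 4.41], [0.16, 1.93], [-2.52, 2.52]. Speed limits (rad/s): [1.89, 1.89, 2.39, 2.39, 3.01, 3.01, 3.01].

INTERFACE

Orientations are given as [roll, pitch, yaw] about the fixed x, y, z axes, in that order (R = Rz(yaw) Ry(pitch) Rx(roll)).
In Python, from workcell import telemetry, imaging, ticket gives the robot as it stands.
- The arm moves only by the tool carry_out, never from a script. Its argument "series" is a list of rows, each a list of 7 numbers: the shift along the tool's x, y, z in m, then the turn, a rotation vector about the tool's x, y, z in rad, then the closure in counts, from 0 (fully open) to 255 (shut). In form: [[tx, ty, tz, ax, ay, az, jaw], ...]. A call has 1 to 10 rows; each row is the pose to reach, as a shift and turn from the pose commanded when the call began, along the tool's axes at that moment; what a row does not reach only later rows make up. A row lasts 1/8 s, in which the tool goes at most 62.5 mm and 10.7 degrees, less where a joint would pass 70% of its speed; a pose out of reach is approached as far as the arm can. A call with a gripper value outside its range is refused whole. The fingers move at their own pace and stop on an object; "force" is the grip in N (left out, the last holds). Time passes only in rows, so rows that repeat a pose let the fingers close. It gives the time, the measured TCP pose, the force and the opening at its end, in the units of the state.
- telemetry.observe(): the state, without advancing time (a new reading comes with each control period).
- imaging.grab_frame(name): name is "scene" or "top" or "wrist"; returns (picture, depth): 480x640x3 uint8, blue, green, red; 480x640 float32, m along the optical axis (not along the pixel's ray), 0 where there is no reading.
- imaging.camera_info(name): a dict with "mtx" (3x3 intrinsics, pixels), "extrinsics" (4x4, takes a point from camera to world coordinates); the wrist camera has in their place "hand_eye" (4x4, takes a point from camera to tool coordinates, whose origin is the TCP and whose axes are the flange's). Camera axes: x right, y down, z forward; pixel columns grow to the right and rows downward; lengths in m; the calibration is good to about 2 mm. A picture is of the moment at which its call begins: read the wrist's pose just before it. camera_info takes no time and is no camera call.
- ticket.job_done(): hands the job in, once; it reports no verdict.
The state is a dict: "clock": time; "qpos": joint angles; "qd": joint speeds; "joint_efforts": joint torques, N m; "position": TCP position; "tool_rot": TCP orientation; "force": force on the tool from outside, world axes, zero at the start; "moment": the same for the moment, N m; "grip_width": finger opening in m.
Only numpy, scipy, OpenCV 4.12 (cv2) and the standard library are available. Lean on these libraries where they do the work, as an engineer would, in place of code of your own. Each camera call takes 0.05 s, during which the arm holds its last target.

## Working session

There is one attempt and no reset: what is moved stays moved. The work goes in short steps, Python scripts to look and compute and a tool call to move; the robot and the scene stay as the last step left them, time stands still between calls to the robot, and variables do not carry over. Pictures are saved under pics/ and viewed, and the job is handed in when it is done.

Besides the shell and the picture viewer there is one more tool, called after "Emit:" as a command line: name --pt "numbers of a row" for each row, then --argument value for the rest. carry_out: Moves the arm, as the interface text tells. Its arguments: {"type":"object","properties":{"series":{"type":"array"},"force":{"type":"number"}},"required":["series"]}

```bash
mkdir -p pics; ls; cat > h.py <<'E'
import numpy as np, cv2
from workcell import telemetry, imaging, ticket
from scipy.spatial.transform import Rotation as R
def save(name,fn):
    p,d=imaging.grab_frame(name); cv2.imwrite('pics/'+fn+'.png',p); np.save('pics/'+fn+'.npy',d); return p,d
def Tool():
    s=telemetry.observe(); T=np.eye(4); T[:3,:3]=R.from_euler('xyz',s['tool_rot']).as_matrix(); T[:3,3]=s['position']; return T
def cloud(name,d,T=None):
    ci=imaging.camera_info(name); K=np.array(ci['mtx']); E=np.array(ci['extrinsics']) if T is None else T@np.array(ci['hand_eye'])
    v,u=np.mgrid[:480,:640]; P=np.stack([(u-K[0,2])/K[0,0]*d,(v-K[1,2])/K[1,1]*d,d,np.ones_like(d)],-1)
    return (P@E.T)[...,:3]
E
python3 - <<'E'
from h import *
print(telemetry.observe())
for n in ['scene','top']:
    save(n,n+'0'); print(imaging.camera_info(n))
print(imaging.camera_info('wrist'))
E
```

```text
pics
{'clock': 0.0, 'qpos': array([-1.35922717,  0.52201909, -0.03629697,  1.59998435,  0.02121416,
        1.0210946 , -0.11279246]), 'qd': array([ 0.00168788, -0.00128473,  0.00117804,  0.00147661,  0.00105181,
        0.00088055,  0.00121218]), 'joint_efforts': array([-5.37048836e-04, -9.27096319e+01,  1.97959967e+00, -3.69957340e+01,
        1.79781258e-02,  7.84316508e-03,  2.26314839e-06]), 'position': array([0.17374966, 0.60002445, 0.23073138]), 'tool_rot': array([-3.14047748e+00,  1.06473180e-04,  2.85980172e+00]), 'force': array([ 0.31859258, -0.42124612, -1.21384939]), 'moment': array([ 0.01957992, -0.03535865, -0.01058527]), 'grip_width': 0.08532354058729145}
{'mtx': array([[458.55758281,   0.        , 316.35948598],
       [  0.        , 458.55758281, 246.44556471],
       [  0.        ,   0.        ,   1.        ]]), 'extrinsics': array([[ 0.55277292, -0.4405862 ,  0.70733719, -0.19341698],
       [-0.83308502, -0.31282777,  0.45618871, -0.49497247],
       [ 0.02028426, -0.84144078, -0.53996848,  0.6777915 ],
       [ 0.        ,  0.        ,  0.        ,  1.        ]])
[... 337 characters left out ...]
19705e-02],
       [-4.90238927e-04, -1.35635277e-01, -9.90758715e-01,
         1.47148660e+00],
       [ 0.00000000e+00,  0.00000000e+00,  0.00000000e+00,
         1.00000000e+00]])}
{'mtx': array([[364.70079877,   0.        , 319.3345675 ],
       [  0.        , 364.70079877, 240.0301646 ],
       [  0.        ,   0.        ,   1.        ]]), 'hand_eye': array([[ 7.85612884e-05, -9.55940240e-01, -2.93561325e-01,
         7.49164793e-02],
       [ 9.99999823e-01,  2.48061131e-04, -5.40160877e-04,
        -1.42856394e-04],
       [ 5.89182672e-04, -2.93561231e-01,  9.55940090e-01,
        -1.43878957e-01],
       [ 0.00000000e+00,  0.00000000e+00,  0.00000000e+00,
         1.00000000e+00]])}
```

View pics/scene0.png

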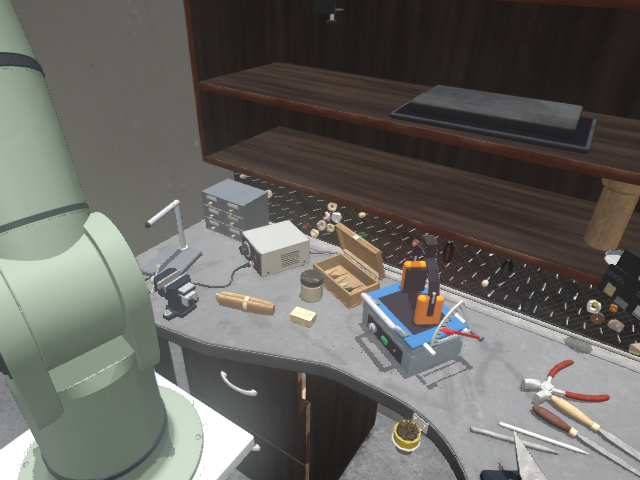

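View pics/top0.png

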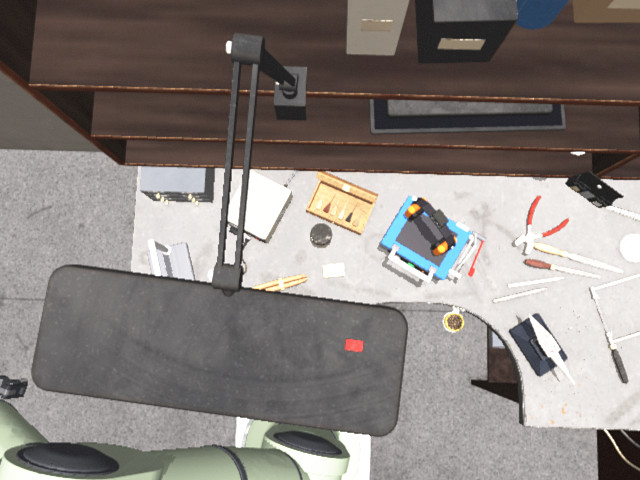

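The scene view shows the polisher at (415,320), ear defenders at (430,285) on the lid and the hanger at (170,230). The flux jar is at (312,287), the ring clamp at (246,303) and the brass block at (303,316). In the top view, the hanger is at (170,260) and the polisher at (428,245).

```bash
python3 - <<'E'
from h import *
for n,(x0,y0,x1,y1) in {'top':(370,180,490,300),'scene':(340,240,500,380)}.items():
    p=cv2.imread(f'pics/{n}0.png')[y0:y1,x0:x1]; cv2.imwrite(f'pics/{n}_pol.png',cv2.resize(p,None,fx=5,fy=5,interpolation=cv2.INTER_CUBIC)[:600,:800])
for n,(x0,y0,x1,y1) in {'top':(130,220,250,300),'scene':(130,180,220,320)}.items():
    p=cv2.imread(f'pics/{n}0.png')[y0:y1,x0:x1]; cv2.imwrite(f'pics/{n}_han.png',cv2.resize(p,None,fx=4,fy=4,interpolation=cv2.INTER_CUBIC)[:600,:800])
p=cv2.imread('pics/top0.png'); P=cloud('top',np.load('pics/top0.npy')); 
print('table z',np.median(P[290:300,500:540,2]), P[295,520])
h=cv2.cvtColor(p,cv2.COLOR_BGR2HSV)
def rep(n,m):
    m=m&(P[...,2]>0); q=P[m]; print(n,m.sum(),q.min(0).round(3),q.max(0).round(3),np.median(q,0).round(3))
roi=np.zeros((480,640),bool); roi[180:300,370:490]=1
blue=roi&(h[...,0]>95)&(h[...,0]<118)&(h[...,1]>150); rep('blue',blue&(P[...,2]<.11))
q=P[blue&(P[...,2]<.1)&(P[...,2]>.07)]
print('rect',cv2.minAreaRect((q[:,:2]*1000).astype(np.float32)))
org=roi&(h[...,0]>4)&(h[...,0]<22)&(h[...,1]>180)&(h[...,2]>150); rep('or',org)
hi=roi&(P[...,2]>.19)&(P[...,2]<.3); rep('hi',hi)
cush=roi&(P[...,2]>.222)&(P[...,2]<.3); rep('cush',cush); print('cush',cv2.minAreaRect((P[cush][:,:2]*1000).astype(np.float32)))
o=P[org&(P[...,2]>.12)]; print('cups',cv2.minAreaRect((o[:,:2]*1000).astype(np.float32)))
print(cv2.minAreaRect((P[hi][:,:2]*1000).astype(np.float32)))
# hanger
roi2=np.zeros((480,640),bool); roi2[220:300,135:225]=1
b=roi2&(P[...,2]>.12)&(P[...,2]<.18); rep('bar',b); print(cv2.minAreaRect((P[b][:,:2]*1000).astype(np.float32)))
S=cloud('scene',np.load('pics/scene0.npy'))
roi3=np.zeros((480,640),bool); roi3[180:270,135:200]=1
b=roi3&(S[...,2]>.138)&(S[...,2]<.17)&(S[...,0]<.63); q=S[b]; print('scene bar',b.sum(),q.min(0),q.max(0)); print(cv2.minAreaRect((q[:,:2]*1000).astype(np.float32)))
E
```

```text
table z 0.001581384821402243 [ 0.3808399  -0.51645478  0.01198254]
blue 33 [ 0.411 -0.329  0.056] [ 0.586 -0.172  0.085] [ 0.46  -0.246  0.079]
rect ((501.02886962890625, -269.1298828125), (162.3406982421875, 118.05834197998047), 59.98741912841797)
or 147 [ 0.43  -0.317  0.034] [ 0.573 -0.223  0.181] [ 0.484 -0.29   0.141]
hi 503 [ 0.48  -0.317  0.19 ] [ 0.571 -0.24   0.242] [ 0.524 -0.277  0.204]
cush 187 [ 0.508 -0.295  0.223] [ 0.544 -0.26   0.242] [ 0.525 -0.277  0.235]
cush ((526.2870483398438, -277.3845520019531), (34.22956085205078, 22.25333023071289), 39.282936096191406)
cups ((518.8370361328125, -269.17364501953125), (128.98214721679688, 26.98786163330078), 37.765689849853516)
((525.3984375, -278.1079406738281), (105.76126098632812, 23.094335556030273), 37.307106018066406)
bar 244 [0.396 0.322 0.12 ] [0.474 0.357 0.16 ] [0.437 0.339 0.152]
((434.05999755859375, 339.4017333984375), (81.48104858398438, 14.612955093383789), 16.001468658447266)
scene bar 262 [0.34627692 0.30787805 0.13848733] [0.47368311 0.34883069 0.15766446]
((410.2633056640625, 329.8167724609375), (131.81680297851562, 14.032045364379883), 15.542665481567383)
```

View pics/top_pol.png

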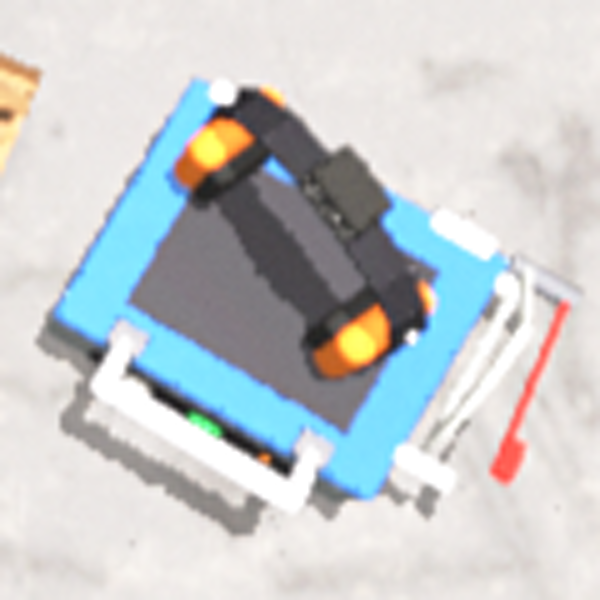

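View pics/scene_pol.png

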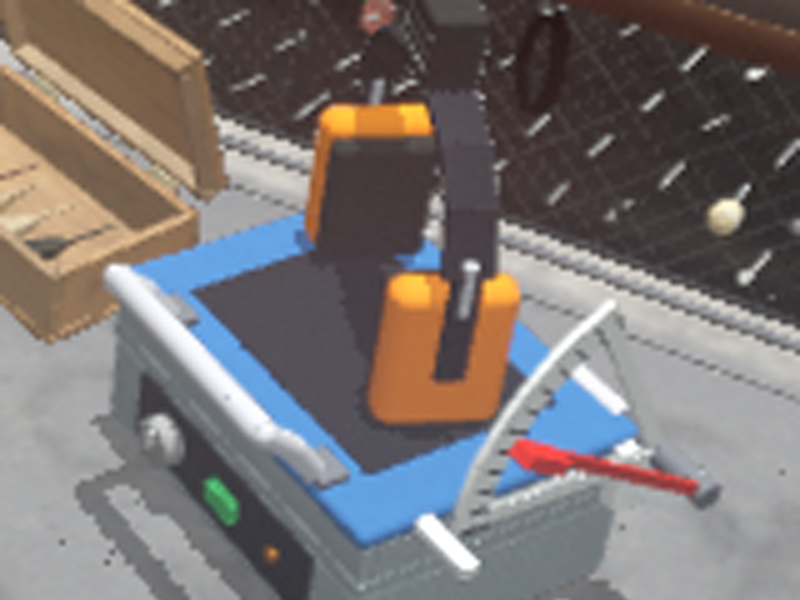

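View pics/top_han.png

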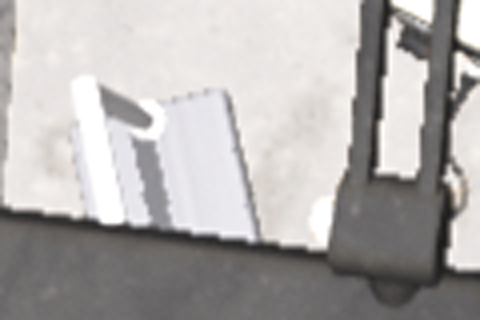

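View pics/scene_han.png

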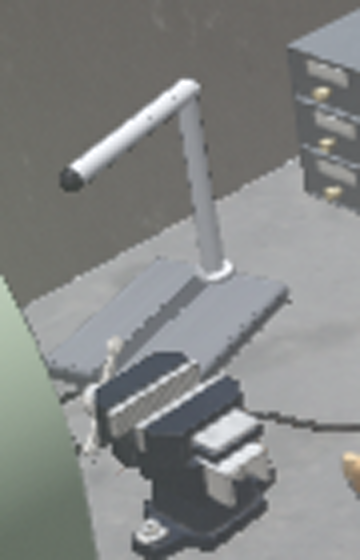

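```bash
python3 - <<'E'
from h import *
p=cv2.imread('pics/top0.png'); P=cloud('top',np.load('pics/top0.npy')); S=cloud('scene',np.load('pics/scene0.npy'))
for n,(u,v) in dict(lamphead=(200,350),lamparm=(240,150),lampj=(228,278),lampend=(390,400),lampl=(50,330),armL=(60,460),box=(345,185)).items(): print(n,P[v,u].round(3))
def hts(A,x,y):
    m=(A[...,0]>x[0])&(A[...,0]<x[1])&(A[...,1]>y[0])&(A[...,1]<y[1])&(A[...,2]<.5); q=A[m]; return q
# vice & motor box from scene
S2=S.copy()
def bb(n,A,u0,v0,u1,v1,zmin,zmax=.2):
    q=A[v0:v1,u0:u1].reshape(-1,3); q=q[(q[:,2]>zmin)&(q[:,2]<zmax)&(q[:,0]<.63)]; print(n,len(q),q.min(0).round(3),q.max(0).round(3))
    return q
q=bb('vice',S,150,265,200,320,.03); q=bb('vicehi',S,150,265,200,320,.06)
q=bb('motor',S,240,220,310,275,.05); q=bb('wbox',P,300,165,380,235,.03); 
# red mark
h=cv2.cvtColor(cv2.imread('pics/scene0.png'),cv2.COLOR_BGR2HSV)
r=((h[...,0]<4)|(h[...,0]>172))&(h[...,1]>170)&(h[...,2]>120); r[:315]=0;r[345:]=0;r[:,:435]=0;r[:,490:]=0
v,u=np.nonzero(r); 
for a,b in zip(u,v): print(a,b,S[b,a].round(3)) if a%4==0 else 0
# handle in scene: points z .1-.125
q=S[290:345,355:415].reshape(-1,3); q=q[(q[:,2]>.106)&(q[:,2]<.122)]; print(len(q),cv2.minAreaRect((q[:,:2]*1000).astype(np.float32)),q.mean(0))
q=P[240:285,380:440].reshape(-1,3); q=q[(q[:,2]>.106)&(q[:,2]<.125)&(q[:,0]<.48)]; print(len(q),cv2.minAreaRect((q[:,:2]*1000).astype(np.float32)),q.mean(0))
E
```

```text
lamphead [0.271 0.076 0.922]
lamparm [0.668 0.153 0.203]
lampj [0.335 0.049 0.95 ]
lampend [ 0.232 -0.097  0.922]
lampl [0.285 0.213 0.922]
armL [0.147 0.237 0.816]
box [ 0.614 -0.081  0.129]
vice 1195 [0.274 0.14  0.03 ] [0.335 0.269 0.082]
vicehi 839 [0.274 0.142 0.06 ] [0.335 0.262 0.082]
motor 2033 [ 0.487 -0.024  0.05 ] [0.63  0.259 0.081]
wbox 1001 [ 0.509 -0.163  0.03 ] [0.63  0.01  0.198]
444 328 [ 0.418 -0.363  0.144]
444 329 [ 0.415 -0.364  0.144]
448 329 [ 0.425 -0.369  0.139]
444 330 [ 0.415 -0.365  0.142]
448 330 [ 0.418 -0.371  0.143]
444 331 [ 0.413 -0.365  0.142]
448 331 [ 0.416 -0.371  0.142]
452 331 [ 0.428 -0.375  0.136]
452 332 [ 0.425 -0.376  0.136]
316 ((430.690185546875, -236.78466796875), (107.34140014648438, 22.000938415527344), 60.39738082885742) [ 0.42326561 -0.23876316  0.11569212]
283 ((457.1429443359375, -247.59109497070312), (108.7786636352539, 75.67593383789062), 60.39847946166992) [ 0.43191679 -0.23534938  0.11515674]
```

```bash
cat >> h.py <<'E'
def rows(T0,targets,jaw):
    """targets: list of (x,y,z,yaw_deg[,tilt world rotvec])"""
    out=[]
    for t in targets:
        Rw=R.from_euler('xyz',[np.pi,0,np.radians(t[3])])
        if len(t)>4: Rw=R.from_rotvec(t[4])*Rw
        R0=R.from_matrix(T0[:3,:3])
        d=R0.inv().apply(np.array(t[:3])-T0[:3,3]); a=(R0.inv()*Rw).as_rotvec()
        out.append([round(float(k),3) for k in d]+[round(float(k),3) for k in a]+[jaw])
    print('[',',\n'.join(map(str,out)),']')
def polar(az,r,z,yaw): a=np.radians(az); return (r*np.cos(a),r*np.sin(a),z,yaw)
E
python3 - <<'E'
from h import *
T=Tool()
n=17; L=[]
for i in range(1,n+1):
    f=i/n; az=73.8+(-27.8-73.8)*f; r=np.interp(f,[0,.3,.75,1],[.625,.51,.51,.595]); z=np.interp(f,[0,.25,1],[.231,.30,.33]); L.append(polar(az,r,z,163.8+(38-163.8)*f))
rows(T,L[:9],0)
T2=np.eye(4); x,y,z,yw=L[8]; T2[:3,:3]=R.from_euler('xyz',[np.pi,0,np.radians(yw)]).as_matrix(); T2[:3,3]=x,y,z; print(L[8])
rows(T2,L[9:],0)
E
```

```text
[ [-0.063, -0.026, -0.016, -0.001, 0.0, 0.13, 0],
[-0.121, -0.058, -0.033, -0.001, 0.0, 0.259, 0],
[-0.172, -0.095, -0.049, -0.001, 0.0, 0.388, 0],
[-0.217, -0.136, -0.065, -0.001, 0.0, 0.518, 0],
[-0.256, -0.181, -0.071, -0.001, 0.0, 0.647, 0],
[-0.299, -0.212, -0.073, -0.001, 0.0, 0.776, 0],
[-0.341, -0.245, -0.075, -0.001, 0.001, 0.905, 0],
[-0.378, -0.283, -0.078, -0.001, 0.001, 1.034, 0],
[-0.412, -0.324, -0.08, -0.001, 0.001, 1.163, 0] ]
(np.float64(0.4792074102325838), np.float64(0.174528673799408), np.float64(0.3111764705882353), 97.2)
[ [-0.052, 0.009, -0.002, 0.0, -0.0, 0.129, 0],
[-0.105, 0.013, -0.005, 0.0, -0.0, 0.258, 0],
[-0.159, 0.011, -0.007, 0.0, -0.0, 0.387, 0],
[-0.212, 0.008, -0.009, 0.0, -0.0, 0.517, 0],
[-0.27, 0.014, -0.012, 0.0, -0.0, 0.646, 0],
[-0.33, 0.013, -0.014, 0.0, -0.0, 0.775, 0],
[-0.392, 0.005, -0.016, 0.0, -0.0, 0.904, 0],
[-0.454, -0.01, -0.019, 0.0, -0.0, 1.033, 0] ]
```

Emit:
carry_out --pt "-0.063 -0.026 -0.016 0 0 0.13 0" --pt "-0.121 -0.058 -0.033 0 0 0.259 0" --pt "-0.172 -0.095 -0.049 0 0 0.388 0" --pt "-0.217 -0.136 -0.065 0 0 0.518 0" --pt "-0.256 -0.181 -0.071 0 0 0.647 0" --pt "-0.299 -0.212 -0.073 0 0 0.776 0" --pt "-0.341 -0.245 -0.075 0 0.001 0.905 0" --pt "-0.378 -0.283 -0.078 -0.001 0.001 1.034 0" --pt "-0.412 -0.324 -0.08 -0.001 0.001 1.163 0"

```text
clock: 1.23
position: [0.48, 0.1729, 0.3113]
tool_rot: [3.141, -0.001, 1.693]
force: [1.0, -0.0, 0.1]
grip_width: 0.0853
```

```bash
python3 - <<'E'
from h import *
s=telemetry.observe(); print(s['clock'],s['position'],s['tool_rot'],s['qpos'].round(3),s['force'])
save('scene','scene1')
E
```

```text
1.225 [0.48004896 0.17288765 0.31129237] [ 3.14137932e+00 -1.26268806e-03  1.69250081e+00] [-0.773  0.267  0.39   1.81  -0.115  1.086 -0.22 ] [ 0.96493375 -0.03215406  0.10674956]
```

View pics/scene1.png

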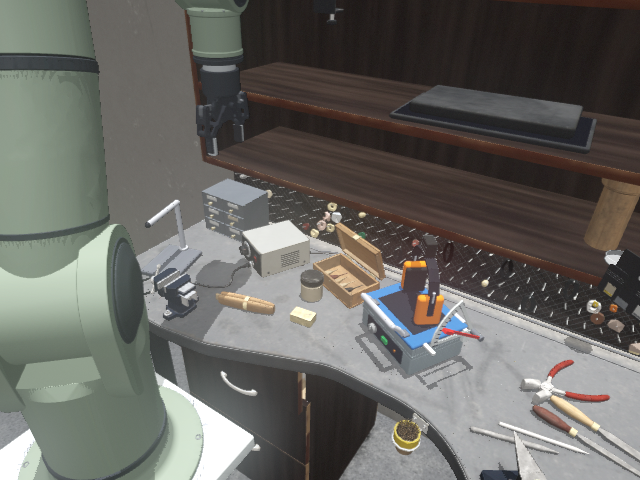

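The arm has swung through cleanly and the gripper is at (220,120), over the motor box. Next I move to the ear defenders.

Emit:
carry_out --pt "-0.052 0.009 -0.002 0 0 0.129 0" --pt "-0.105 0.013 -0.005 0 0 0.258 0" --pt "-0.159 0.011 -0.007 0 0 0.387 0" --pt "-0.212 0.008 -0.009 0 0 0.517 0" --pt "-0.27 0.014 -0.012 0 0 0.646 0" --pt "-0.33 0.013 -0.014 0 0 0.775 0" --pt "-0.392 0.005 -0.016 0 0 0.904 0" --pt "-0.454 -0.01 -0.019 0 0 1.033 0" --pt "-0.454 -0.01 -0.019 0 0 1.033 0"

```text
clock: 2.4
position: [0.5246, -0.2819, 0.3296]
tool_rot: [-3.142, 0.001, 0.655]
force: [-0.5, 0.9, -0.1]
grip_width: 0.0855
```

```bash
python3 - <<'E'
from h import *
s=telemetry.observe(); print(s['clock'],s['position'],s['tool_rot'],s['qpos'].round(3),s['force'])
T=Tool(); p,d=save('wrist','w1'); P=cloud('wrist',d,T)
m=(P[...,2]>.225)&(P[...,2]<.26)&(d>0); v,u=np.nonzero(m); print(m.sum(),u.min(),u.max(),v.min(),v.max())
q=P[m]; print(q.mean(0),cv2.minAreaRect((q[:,:2]*1000).astype(np.float32)),np.median(q[:,2]))
E
```

```text
2.4 [ 0.52462855 -0.28190024  0.32958299] [-3.14158461e+00  1.30179984e-03  6.55319357e-01] [-0.1    0.475  0.738  1.58  -0.333  1.218 -0.215] [-0.5441853   0.87110777 -0.14836212]
1636 301 333 212 263
[ 0.52671243 -0.27861171  0.23737349] ((525.1173706054688, -279.61798095703125), (34.42021560668945, 22.411426544189453), 38.11045837402344) 0.237933833998779
```

View pics/w1.png

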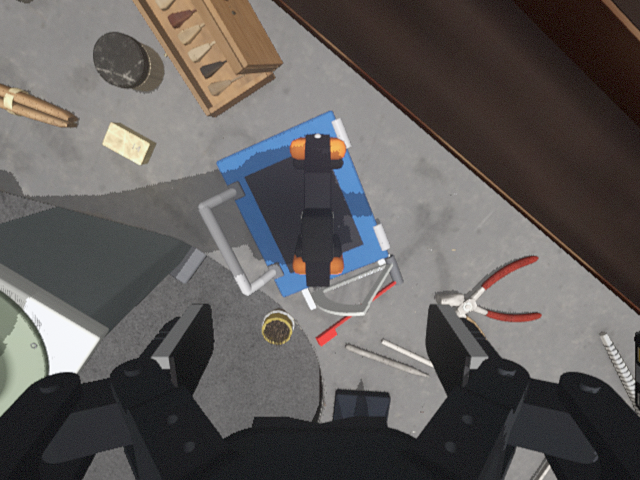

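The wrist view shows the cushion at pixels (301-333, 212-263). Its measured centre is about (0.5255, -0.279) with yaw 38°, so I descend on it.

```bash
python3 - <<'E'
from h import *
rows(Tool(),[(.5255,-.279,.29,38.1),(.5255,-.279,.25,38.1),(.5255,-.279,.212,38.1)],0)
E
```

```text
[ [0.0, -0.0, 0.039, -0.001, 0.0, -0.005, 0],
[0.0, -0.0, 0.079, -0.001, 0.0, -0.005, 0],
[0.0, -0.0, 0.117, -0.001, 0.0, -0.005, 0] ]
```

Emit:
carry_out --pt "0 0 0.039 0 0 0 0" --pt "0 0 0.08 0 0 0 0" --pt "0 0 0.117 0 0 0 0" --pt "0 0 0.117 0 0 0 0" --pt "0 0 0.117 0 0 0 160" --pt "0 0 0.117 0 0 0 255" --pt "0 0 0.117 0 0 0 255" --pt "0 0 0.117 0 0 0 255" --pt "0 0 0.117 0 0 0 255" --pt "0 0 0.117 0 0 0 255" --force 50

```text
clock: 3.7
position: [0.527, -0.2773, 0.2134]
tool_rot: [3.141, -0.002, 0.664]
force: [-0.5, -1.2, 6.5]
grip_width: 0.0215
```

Emit:
carry_out --pt "0 0 0 0 0 0 255" --pt "0 0 0 0 0 0 255" --pt "0 0 -0.015 0 0 0 255" --pt "0 0 -0.03 0 0 0 255" --pt "0 0 -0.06 0 0 0 255" --pt "0 0 -0.09 0 0 0 255" --pt "0 0 -0.09 0 0 0 255"

```text
clock: 4.58
position: [0.5272, -0.2777, 0.3054]
tool_rot: [3.139, -0.003, 0.664]
force: [0.8, 0.6, -2.1]
grip_width: 0.021
```

```bash
python3 - <<'E'
from h import *
s=telemetry.observe(); print(s['clock'],s['position'],s['tool_rot'],s['qpos'].round(3),s['force'],s['grip_width'])
save('wrist','w2'); save('scene','scene2')
E
```

```text
4.575 [ 0.52716795 -0.27766668  0.30539972] [ 3.13948384e+00 -2.91851707e-03  6.63767402e-01] [-0.099  0.492  0.725  1.617 -0.35   1.163 -0.2  ] [ 0.78341412  0.55052526 -2.05165578] 0.020978350342633473
```

View pics/scene2.png

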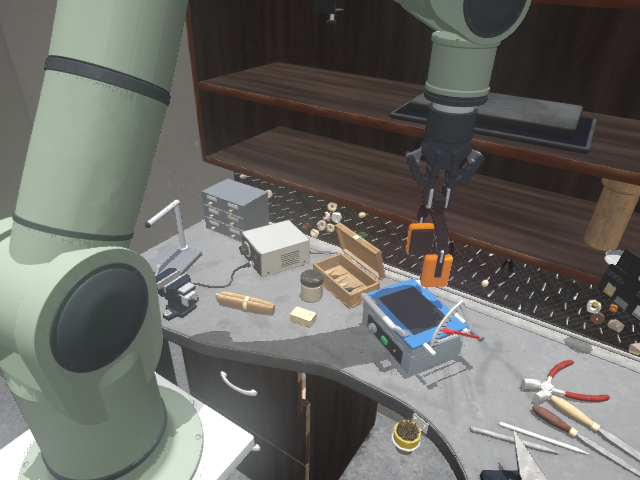

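View pics/w2.png

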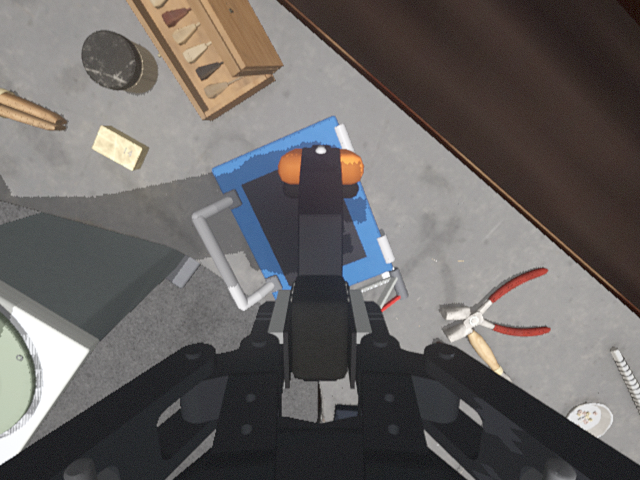

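The ear defenders are held squarely (scene at (430,255)) and the polisher's lid is shut. Next I swing them to the hanger.

```bash
python3 - <<'E'
from h import *
T=Tool(); n=18; L=[]
for i in range(1,n+1):
    f=i/n; g=max(0,(i-2)/(n-2)); az=-27.8+(38.91+27.8)*g; r=np.interp(i,[0,3,15,18],[.595,.51,.51,.527]); z=np.interp(i,[0,3,18],[.305,.335,.335]); L.append(polar(az,r,z,38+67.7*g))
rows(T,L[:9],255); print(L[8])
T2=np.eye(4); x,y,z,yw=L[8]; T2[:3,:3]=R.from_euler('xyz',[np.pi,0,np.radians(yw)]).as_matrix(); T2[:3,3]=x,y,z
rows(T2,L[9:],255)
E
```

```text
[ [-0.012, -0.026, -0.012, -0.001, -0.001, 0.001, 255],
[-0.024, -0.051, -0.022, -0.001, -0.001, 0.001, 255],
[-0.002, -0.094, -0.032, -0.001, -0.001, -0.073, 255],
[0.03, -0.112, -0.032, -0.001, -0.001, -0.147, 255],
[0.061, -0.134, -0.032, -0.001, -0.001, -0.221, 255],
[0.09, -0.157, -0.032, -0.001, -0.001, -0.295, 255],
[0.117, -0.182, -0.032, -0.001, -0.001, -0.369, 255],
[0.142, -0.209, -0.032, -0.001, -0.001, -0.442, 255],
[0.165, -0.238, -0.032, -0.001, -0.001, -0.516, 255] ]
(np.float64(0.5098508699477841), np.float64(0.01233249421195074), np.float64(0.335), 67.61875)
[ [0.033, -0.016, -0.0, 0.0, 0.0, -0.074, 255],
[0.066, -0.035, -0.0, 0.0, 0.0, -0.148, 255],
[0.096, -0.056, -0.0, -0.0, 0.0, -0.222, 255],
[0.125, -0.079, -0.0, -0.0, 0.0, -0.295, 255],
[0.153, -0.104, -0.0, -0.0, 0.0, -0.369, 255],
[0.178, -0.131, -0.0, -0.0, 0.0, -0.443, 255],
[0.206, -0.156, -0.0, -0.0, 0.0, -0.517, 255],
[0.232, -0.184, -0.0, -0.0, 0.0, -0.591, 255],
[0.257, -0.214, -0.0, -0.0, 0.0, -0.665, 255] ]
```

Emit:
carry_out --pt "-0.012 -0.026 -0.012 0 0 0 255" --pt "-0.024 -0.051 -0.022 0 0 0 255" --pt "-0.002 -0.094 -0.032 0 0 -0.073 255" --pt "0.03 -0.112 -0.032 0 0 -0.147 255" --pt "0.061 -0.134 -0.032 0 0 -0.221 255" --pt "0.09 -0.157 -0.032 0 0 -0.295 255" --pt "0.117 -0.182 -0.032 0 0 -0.369 255" --pt "0.142 -0.209 -0.032 0 0 -0.442 255" --pt "0.165 -0.238 -0.032 0 0 -0.516 255"

```text
clock: 5.8
position: [0.5095, 0.0132, 0.3344]
tool_rot: [-3.14, -0.0, 1.182]
force: [0.6, -0.8, -1.4]
grip_width: 0.021
```

Emit:
carry_out --pt "0.033 -0.016 0 0 0 -0.074 255" --pt "0.066 -0.035 0 0 0 -0.148 255" --pt "0.096 -0.056 0 0 0 -0.222 255" --pt "0.125 -0.079 0 0 0 -0.295 255" --pt "0.153 -0.104 0 0 0 -0.369 255" --pt "0.178 -0.131 0 0 0 -0.443 255" --pt "0.206 -0.156 0 0 0 -0.517 255" --pt "0.232 -0.184 0 0 0 -0.591 255" --pt "0.257 -0.214 0 0 0 -0.665 255" --pt "0.257 -0.214 0 0 0 -0.665 255"

```text
clock: 7.05
position: [0.4081, 0.3333, 0.3345]
tool_rot: [-3.14, -0.001, 1.85]
force: [-0.6, -0.8, -1.8]
grip_width: 0.0208
```

```bash
python3 - <<'E'
from h import *
s=telemetry.observe(); print(s['clock'],s['position'],s['tool_rot'],s['qpos'].round(3),s['force'],s['grip_width'])
T=Tool();p,d=save('wrist','w3'); p2,d2=save('scene','scene3')
S=cloud('scene',d2); W=cloud('wrist',d,T)
h=cv2.cvtColor(p2,cv2.COLOR_BGR2HSV); o=(h[...,0]>4)&(h[...,0]<22)&(h[...,1]>180)&(h[...,2]>120)&(S[...,2]>.16)&(S[...,0]<.6)
n,l,st,c=cv2.connectedComponentsWithStats(o.astype(np.uint8))
for k in range(1,n):
  if st[k,4]>60: q=S[l==k]; print(st[k],q.mean(0).round(3),q.min(0).round(3),q.max(0).round(3))
for nm,C in (('s',S),('w',W)):
  b=(C[...,2]>.142)&(C[...,2]<.165)&(C[...,0]<.52)&(C[...,1]>.29)&(C[...,1]<.38)&(C[...,0]>.33)
  q=C[b]; print(nm,b.sum(), cv2.minAreaRect((q[:,:2]*1000).astype(np.float32)) if b.sum()>5 else '')
E
```

```text
7.05 [0.40812761 0.333346   0.33446781] [-3.14018999e+00 -1.02008782e-03  1.84989595e+00] [-1.037  0.272  0.305  1.732 -0.09   1.152 -0.426] [-0.6126017  -0.82909289 -1.84880394] 0.020812710562711608
[126 160  17  31 183] [0.375 0.365 0.256] [-0.193 -0.495  0.21 ] [0.417 0.391 0.678]
[169 168  10  27 130] [0.407 0.268 0.254] [0.4   0.261 0.219] [0.428 0.282 0.271]
s 251 ((409.98785400390625, 329.07940673828125), (132.16415405273438, 13.572555541992188), 15.126595497131348)
w 1442 ((409.3592529296875, 332.05413818359375), (130.43763732910156, 13.472626686096191), 15.855155944824219)
```

View pics/scene3.png

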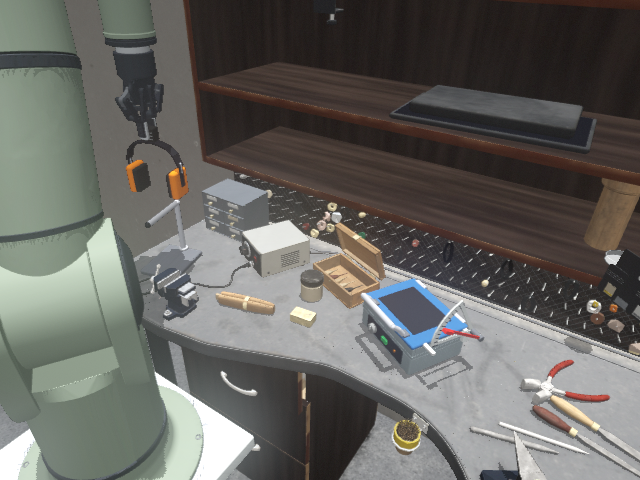

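View pics/w3.png

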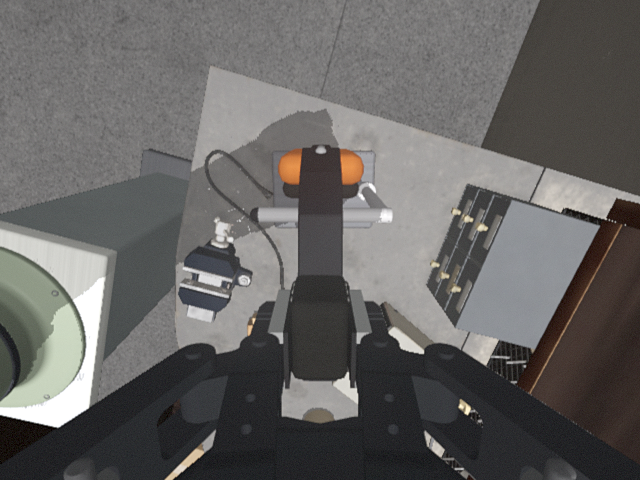

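The wrist view shows the bar crossing squarely beneath the band's middle at (325,215). I lower onto it.

Emit:
carry_out --pt "-0.002 0.002 0.03 0 0 0 255" --pt "-0.002 0.002 0.06 0 0 0 255" --pt "-0.002 0.002 0.09 0 0 0 255" --pt "-0.002 0.002 0.12 0 0 0 255" --pt "-0.002 0.002 0.145 0 0 0 255" --pt "-0.002 0.002 0.155 0 0 0 255" --pt "-0.002 0.002 0.162 0 0 0 255" --pt "-0.002 0.002 0.166 0 0 0 255" --pt "-0.002 0.002 0.166 0 0 0 255"

```text
clock: 8.28
position: [0.4126, 0.33, 0.1698]
tool_rot: [3.141, -0.001, 1.845]
force: [0.1, 0.9, -0.8]
grip_width: 0.021
```

```bash
python3 - <<'E'
from h import *
s=telemetry.observe(); print(s['clock'],s['position'],s['tool_rot'],s['force'],s['grip_width'])
p2,d2=save('scene','scene4')
cv2.imwrite('pics/s4c.png',cv2.resize(p2[120:320,90:260],None,fx=3,fy=3))
E
```

```text
8.275 [0.41262563 0.33002204 0.16976581] [ 3.14084901e+00 -1.44535512e-03  1.84465213e+00] [ 0.09168266  0.87392625 -0.83057966] 0.020975666624659266
```

View pics/s4c.png

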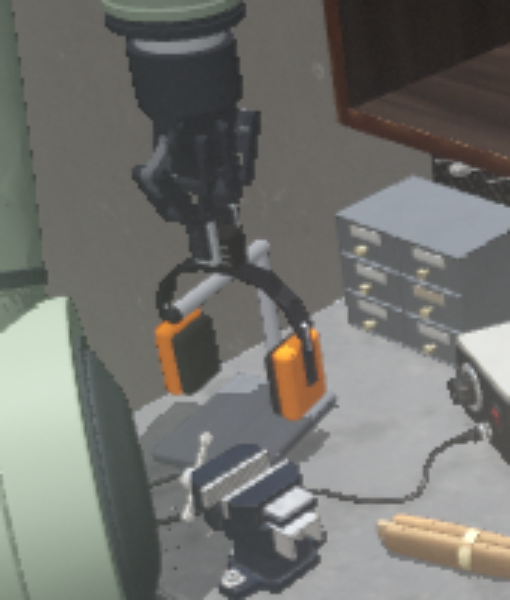

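The band sits over the bar and is nearly touching. I lower a few mm to contact.

Emit:
carry_out --pt "0 0 0.002 0 0 0 255" --pt "0 0 0.003 0 0 0 255" --pt "0 0 0.004 0 0 0 255" --pt "0 0 0.004 0 0 0 255"

```text
clock: 8.82
position: [0.4126, 0.3301, 0.1662]
tool_rot: [3.141, -0.002, 1.845]
force: [-3.9, -2.9, 14.2]
grip_width: 0.0206
```

Emit:
carry_out --pt "0 0 -0.002 0 0 0 255" --pt "0 0 -0.002 0 0 0 200" --pt "0 0 -0.002 0 0 0 150" --pt "0 0 -0.002 0 0 0 100" --pt "0 0 -0.002 0 0 0 50" --pt "0 0 -0.002 0 0 0 0" --pt "0 0 -0.002 0 0 0 0" --pt "0 0 -0.002 0 0 0 0"

```text
clock: 9.82
position: [0.4125, 0.33, 0.1675]
tool_rot: [3.141, -0.001, 1.845]
force: [0.4, 0.2, 0.5]
grip_width: 0.0851
```

```bash
python3 - <<'E'
from h import *
s=telemetry.observe(); print(s['clock'],s['position'],s['tool_rot'],s['force'],s['grip_width'])
p2,d2=save('scene','scene5')
cv2.imwrite('pics/s5c.png',cv2.resize(p2[120:320,90:260],None,fx=3,fy=3))
E
```

```text
9.825 [0.41249153 0.32996596 0.16747724] [ 3.14115604e+00 -1.22826315e-03  1.84476445e+00] [0.43894739 0.21592675 0.51088043] 0.08510126974888708
```

View pics/s5c.png

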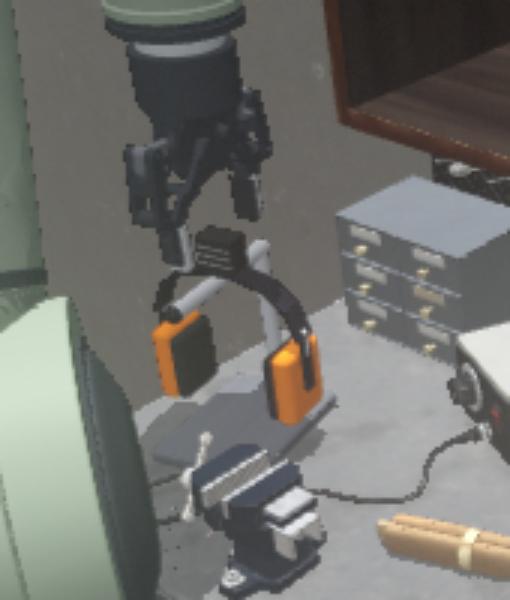

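It is released and hanging level. I rise straight up and look.

Emit:
carry_out --pt "0 0 -0.02 0 0 0 0" --pt "0 0 -0.05 0 0 0 0" --pt "0 0 -0.09 0 0 0 0" --pt "0 0 -0.13 0 0 0 0" --pt "0 0 -0.16 0 0 0 0" --pt "0 0 -0.16 0 0 0 0"

```text
clock: 10.62
position: [0.4131, 0.3302, 0.3294]
tool_rot: [3.138, -0.003, 1.845]
force: [0.4, 0.6, 0.5]
grip_width: 0.0854
```

```bash
python3 - <<'E'
from h import *
s=telemetry.observe(); print(s['clock'],s['position'],s['tool_rot'],s['qpos'].round(3),s['force'],s['grip_width'])
T=Tool(); p,d=save('wrist','w6'); W=cloud('wrist',d,T); p2,d2=save('scene','scene6'); S=cloud('scene',d2)
m=(W[...,2]>.175)&(W[...,2]<.22)&(d>0); q=W[m]; print(q.mean(0),cv2.minAreaRect((q[:,:2]*1000).astype(np.float32)),np.median(q[:,2]))
h=cv2.cvtColor(p2,cv2.COLOR_BGR2HSV); o=(h[...,0]>4)&(h[...,0]<22)&(h[...,1]>180)&(h[...,2]>120)
n,l,st,c=cv2.connectedComponentsWithStats(o.astype(np.uint8))
for k in range(1,n):
  if st[k,4]>60: q=S[l==k]; print(st[k],np.median(q,0).round(3),np.percentile(q,2,axis=0).round(3),np.percentile(q,98,axis=0).round(3))
cv2.imwrite('pics/s6c.png',cv2.resize(p2[120:320,90:260],None,fx=3,fy=3))
E
```

```text
10.625 [0.41308909 0.33020829 0.3294251 ] [ 3.1381952  -0.00320455  1.84474614] [-1.032  0.277  0.313  1.739 -0.094  1.136 -0.416] [0.35685448 0.58906075 0.46180542] 0.08539740028570926
[0.63738332 0.31422667 0.20302665] ((594.7544555664062, 312.30096435546875), (219.3592529296875, 352.0203857421875), 55.73013687133789) 0.2057140036783618
```

View pics/s6c.png

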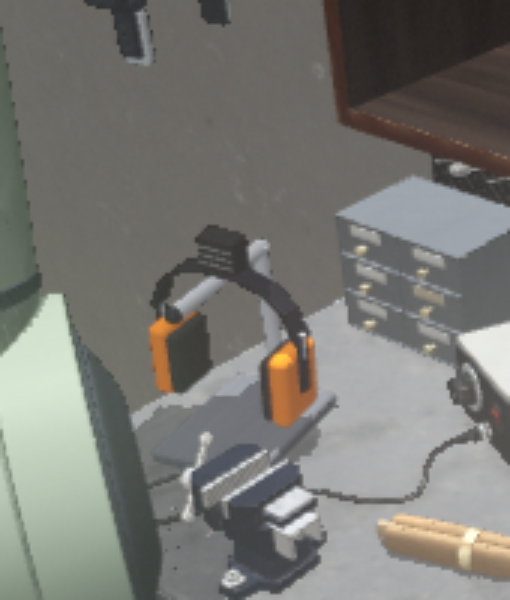

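View pics/w6.png

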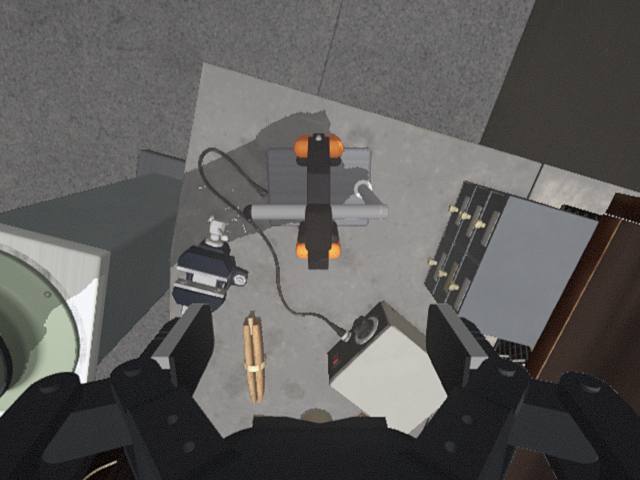

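Hanging squarely: the wrist view shows the band across the bar at (318,212). I'll check that it's centred and still.

```bash
cat > chk.py <<'E'
from h import *
import sys
p2,d2=save('scene',sys.argv[1]); S=cloud('scene',d2)
h=cv2.cvtColor(p2,cv2.COLOR_BGR2HSV); o=(h[...,0]>4)&(h[...,0]<22)&(h[...,1]>180)&(h[...,2]>120)&(S[...,2]<.13)&(S[...,2]>.02)
o[:,260:]=0
n,l,st,c=cv2.connectedComponentsWithStats(o.astype(np.uint8))
for k in range(1,n):
  if st[k,4]>40: q=S[l==k]; print(st[k],np.median(q,0).round(3),'z',np.percentile(q[:,2],[2,98]).round(3))
m=np.zeros((480,640),bool); m[185:225,140:185]=1; m&=(S[...,2]>.178)&(S[...,2]<.2)&(S[...,0]<.5); q=S[m]; print('cush',m.sum(),q.mean(0).round(4))
E
python3 chk.py s7; python3 - <<'E'
from h import *
T=Tool(); p,d=save('wrist','w7'); W=cloud('wrist',d,T)
m=np.zeros((480,640),bool); m[180:270,290:345]=1
m&=(W[...,2]>.175)&(W[...,2]<.22)&(d>0); q=W[m]; print(m.sum(),q.mean(0),cv2.minAreaRect((q[:,:2]*1000).astype(np.float32)),np.median(q[:,2]))
E
python3 chk.py s8
```

```text
cush 132 [0.4112 0.3198 0.1864]
1200 [0.41329805 0.32718685 0.18950414] ((414.0758361816406, 325.3584289550781), (22.12360191345215, 34.55577087402344), 15.775042533874512) 0.1903896567956434
cush 135 [0.4109 0.3201 0.1863]
```

Stable between frames, and the cushion is within about 5 mm of the bar line. Now I go back to the polisher.

```bash
python3 - <<'E'
from h import *
T=Tool(); n=11; L=[]
for i in range(1,n+1):
    g=i/n; L.append(polar(38.7+(-28.6-38.7)*g,np.interp(g,[0,.2,1],[.528,.51,.50]),.335,105.7+(60-105.7)*g))
rows(T,L[:10],0); print(L[9],L[10])
E
```

```text
[ [-0.055, 0.011, -0.008, -0.001, -0.0, 0.072, 0],
[-0.11, 0.017, -0.008, -0.001, -0.0, 0.145, 0],
[-0.164, 0.021, -0.008, -0.001, -0.0, 0.218, 0],
[-0.219, 0.022, -0.009, -0.001, -0.0, 0.29, 0],
[-0.273, 0.016, -0.009, -0.001, -0.0, 0.363, 0],
[-0.326, 0.005, -0.009, -0.001, -0.0, 0.435, 0],
[-0.377, -0.011, -0.009, -0.001, -0.0, 0.508, 0],
[-0.426, -0.033, -0.009, -0.001, -0.0, 0.58, 0],
[-0.472, -0.06, -0.009, -0.001, -0.0, 0.653, 0],
[-0.515, -0.092, -0.009, -0.001, -0.0, 0.725, 0] ]
(np.float64(0.4630504630084838), np.float64(-0.1916296523670239), 0.335, 64.15454545454546) (np.float64(0.43899148771399027), np.float64(-0.23934592897030346), 0.335, 60.0)
```

Emit:
carry_out --pt "-0.055 0.011 -0.008 0 0 0.072 0" --pt "-0.11 0.017 -0.008 0 0 0.145 0" --pt "-0.164 0.021 -0.008 0 0 0.218 0" --pt "-0.219 0.022 -0.009 0 0 0.29 0" --pt "-0.273 0.016 -0.009 0 0 0.363 0" --pt "-0.326 0.005 -0.009 0 0 0.435 0" --pt "-0.377 -0.011 -0.009 0 0 0.508 0" --pt "-0.426 -0.033 -0.009 0 0 0.58 0" --pt "-0.472 -0.06 -0.009 0 0 0.653 0" --pt "-0.515 -0.092 -0.009 0 0 0.725 0"

```text
clock: 12.12
position: [0.4625, -0.1925, 0.3352]
tool_rot: [-3.14, -0.001, 1.117]
force: [1.8, -0.2, 0.7]
grip_width: 0.0852
```

```bash
python3 - <<'E'
from h import *
rows(Tool(),[(.438,-.24,.33,60)],0)
E
```

```text
[ [-0.053, -0.001, 0.005, -0.001, -0.001, 0.07, 0] ]
```

Emit:
carry_out --pt "-0.053 -0.001 0.005 0 0 0.07 0" --pt "-0.053 -0.001 0.005 0 0 0.07 0" --pt "-0.053 -0.001 0.005 0 0 0.07 0" --pt "-0.053 -0.001 0.005 0 0 0.07 0"

```text
clock: 12.62
position: [0.4398, -0.2372, 0.3305]
tool_rot: [-3.141, -0.001, 1.052]
force: [-0.9, 0.1, 0.7]
grip_width: 0.0852
```

```bash
python3 - <<'E'
from h import *
s=telemetry.observe(); print(s['clock'],s['position'],s['tool_rot'],s['qpos'].round(3))
T=Tool(); p,d=save('wrist','w9'); W=cloud('wrist',d,T)
h=cv2.cvtColor(p,cv2.COLOR_BGR2HSV)
b=(h[...,0]>95)&(h[...,0]<125)&(h[...,1]>120)&(W[...,2]>.06)&(W[...,2]<.1); q=W[b]
print('lid',b.sum(),cv2.minAreaRect((q[:,:2]*1000).astype(np.float32)),np.median(q[:,2]))
m=(W[...,2]>.109)&(W[...,2]<.13)&(d>0)
n,l,st,c=cv2.connectedComponentsWithStats(m.astype(np.uint8))
for k in range(1,n):
  if st[k,4]>30: q=W[l==k]; print(st[k],c[k],q.mean(0),cv2.minAreaRect((q[:,:2]*1000).astype(np.float32)))
r=((h[...,0]<5)|(h[...,0]>172))&(h[...,1]>150)&(h[...,2]>80)
n,l,st,c=cv2.connectedComponentsWithStats(r.astype(np.uint8))
for k in range(1,n):
  if st[k,4]>30: q=W[l==k]; print('red',st[k],c[k],q.mean(0).round(4),q.min(0).round(3),q.max(0).round(3))
E
```

```text
12.625 [ 0.43977361 -0.23724215  0.33050981] [-3.14061915e+00 -1.15512761e-03  1.05170159e+00] [-0.21   0.271  0.739  1.816 -0.202  1.132  0.078]
lid 9058 ((588.8448486328125, -324.680908203125), (169.8320770263672, 325.7909851074219), 60.32282257080078) 0.08334271839113905
[405   0   9  27  88] [407.39772727  11.77272727] [ 0.58612296 -0.12835929  0.12919234] ((586.681884765625, -129.12657165527344), (19.19757843017578, 6.189623832702637), 70.99695587158203)
[406  20  21  31 187] [414.8342246  40.0802139] [ 0.58425495 -0.15022254  0.12339426] ((588.55078125, -145.87269592285156), (22.62160873413086, 22.20750617980957), 68.74068450927734)
[ 301  153   21  108 1348] [308.21216617 205.00445104] [ 0.43046119 -0.23103253  0.11719631] ((430.77227783203125, -235.44287109375), (109.50407409667969, 19.523788452148438), 59.75090408325195)
[364 291  27  12 159] [375.33962264 295.76100629] [ 0.44382243 -0.35019665  0.12000909] ((444.7789001464844, -351.7109375), (3.8862392902374268, 24.852304458618164), 61.40660858154297)
[427 291  13  11  77] [433.49350649 295.18181818] [ 0.49804484 -0.3806872   0.1194438 ] ((497.4217529296875, -381.15008544921875), (2.976172685623169, 18.767667770385742), 60.13655090332031)
[377 312  25  10 106] [389.21698113 316.52830189] [ 0.44592358 -0.37824641  0.12263744] ((445.8802795410156, -378.6434326171875), (4.128578186035156, 28.778812408447266), 59.706809997558594)
red [359 314  41  20 225] [372.88       324.55555556] [ 0.4285 -0.3694  0.1376] [ 0.412 -0.384  0.117] [ 0.477 -0.173  0.474]
red [495 322  56  14 330] [521.86060606 327.19393939] [ 0.5928 -0.5507  0.0139] [ 0.477 -0.572  0.006] [ 0.631 -0.173  0.474]
```

View pics/w9.png

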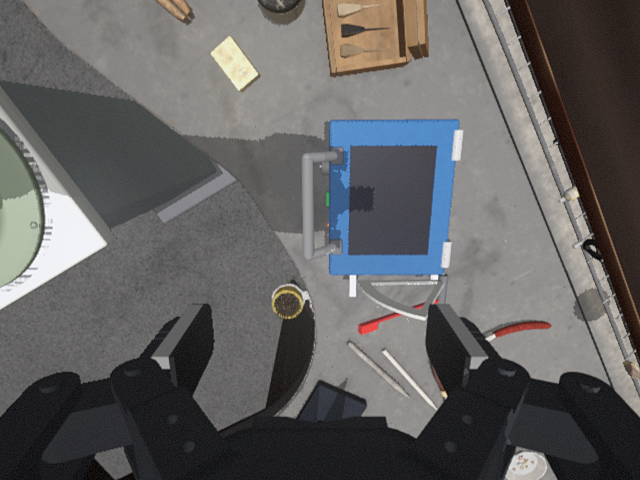

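```bash
python3 - <<'E'
from h import *
T=Tool(); p=cv2.imread('pics/w9.png'); d=np.load('pics/w9.npy'); W=cloud('wrist',d,T)
h=cv2.cvtColor(p,cv2.COLOR_BGR2HSV)
b=(h[...,0]>95)&(h[...,0]<125)&(h[...,1]>120)&(W[...,2]>.075)&(W[...,2]<.09)
b[:110]=0;b[280:]=0;b[:,:320]=0;b[:,470:]=0; q=W[b]
rc=cv2.minAreaRect((q[:,:2]*1000).astype(np.float32)); print('lid',rc)
yaw=np.radians(60.1); ey=np.array([np.cos(yaw),np.sin(yaw)]); ex=np.array([np.sin(yaw),-np.cos(yaw)])
m=(W[...,2]>.112)&(W[...,2]<.125)&(d>0); m[:,320:]=0; m[:,:295]=0; q=W[m]; 
a=q[:,:2]@ex; c=q[:,:2]@ey; print('handle ex',np.percentile(a,[2,50,98]),'ey',c.min(),c.max(),'ztop',np.percentile(q[:,2],95))
hc=np.median(a)*ex+(c.min()+c.max())/2*ey; print('handle c',hc)
lc=np.array(rc[0])/1000; print('handle from lidcentre+?:',(hc-lc)@ex,(hc-lc)@ey)
hx=np.median(a)+.155; print('hinge ex (handle)',hx,'(lid)',lc@ex+.065-0.0)
def ang(C,r,nm):
    q=C[r]; x=hx-q[:,:2]@ex; z=q[:,2]-.078; rad=np.hypot(x,z); th=np.arctan2(z,x); y=q[:,:2]@ey-lc@ey
    k=(rad<.13)&(rad>.02)&(np.abs(y)<.14)
    for lo in (.02,.05,.08,.095):
        s=k&(rad>lo)&(rad<lo+.03); 
        if s.sum(): print(nm,lo,s.sum(),'th',np.median(th[s]).round(3),th[s].std().round(3),'y',np.median(y[s]).round(3))
r=((h[...,0]<5)|(h[...,0]>172))&(h[...,1]>150)&(h[...,2]>80)&(d>0); ang(W,r,'wr')
p2=cv2.imread('pics/scene6.png'); S=cloud('scene',np.load('pics/scene6.npy')); h2=cv2.cvtColor(p2,cv2.COLOR_BGR2HSV)
r=((h2[...,0]<5)|(h2[...,0]>172))&(h2[...,1]>150)&(h2[...,2]>80); ang(S,r,'sc')
E
```

```text
lid ((505.3556213378906, -277.20404052734375), (170.6218719482422, 132.6445770263672), 60.68077850341797)
handle ex [0.48185204 0.48808372 0.49501166] ey -0.044197265851856196 0.06532951077897504 ztop 0.11991079377129106
handle c [ 0.42838527 -0.23414401]
handle from lidcentre+?: -0.0881902392491305 -0.0010401774640908064
hinge ex (handle) 0.6430837215581232 (lid) 0.6412739608072537
wr 0.02 14 th 0.65 0.032 y -0.116
wr 0.05 21 th 0.601 0.015 y -0.117
wr 0.08 104 th 0.595 0.011 y -0.118
wr 0.095 174 th 0.591 0.014 y -0.119
sc 0.02 8 th 0.647 0.024 y -0.118
sc 0.05 7 th 0.601 0.009 y -0.118
sc 0.08 18 th 0.587 0.013 y -0.123
sc 0.095 44 th 0.579 0.017 y -0.124
```

Lid pose found: polisher yaw about 60.3°, bar centre (0.428, -0.234), and the mark reads roughly 0.56-0.59. Next is the handle grasp.

```bash
python3 - <<'E'
from h import *
print(Tool()[:3,3])
rows(Tool(),[(.4284,-.2341,.18,60.3),(.4284,-.2341,.13,60.3),(.4284,-.2341,.096,60.3)],120)
E
```

```text
[ 0.43973501 -0.23732331  0.33059535]
[ [-0.003, -0.011, 0.151, -0.001, -0.001, -0.001, 120],
[-0.003, -0.011, 0.201, -0.001, -0.001, -0.001, 120],
[-0.003, -0.011, 0.235, -0.001, -0.001, -0.001, 120] ]
```

Emit:
carry_out --pt "-0.001 -0.005 0.05 0 0 0 120" --pt "-0.003 -0.011 0.1 0 0 0 120" --pt "-0.003 -0.011 0.14 0 0 0 120" --pt "-0.003 -0.011 0.165 0 0 0 120" --pt "-0.003 -0.011 0.165 0 0 0 120" --force 50

```text
clock: 13.3
position: [0.4278, -0.2344, 0.1647]
tool_rot: [-3.138, -0.0, 1.051]
force: [0.2, 0.4, 0.5]
grip_width: 0.0452
```

```bash
python3 - <<'E'
from h import *
s=telemetry.observe(); print(s['clock'],s['position'],s['tool_rot'],s['grip_width'])
save('wrist','w10'); save('scene','s10')
E
```

```text
13.3 [ 0.42776489 -0.23438642  0.16468138] [-3.13831028e+00 -3.93396562e-04  1.05062113e+00] 0.045176604397974725
```

View pics/w10.png

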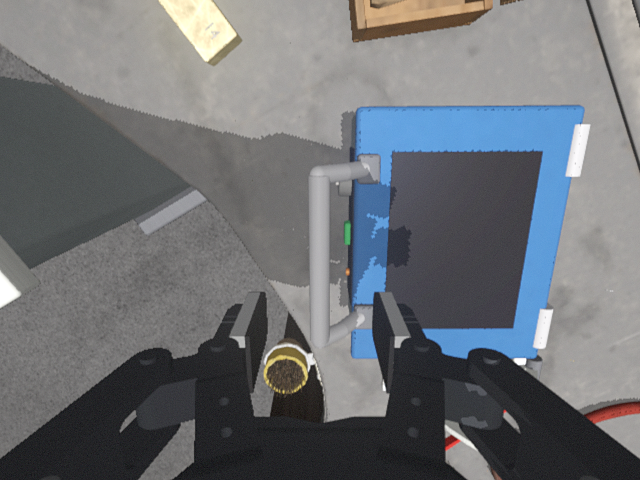

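View pics/s10.png

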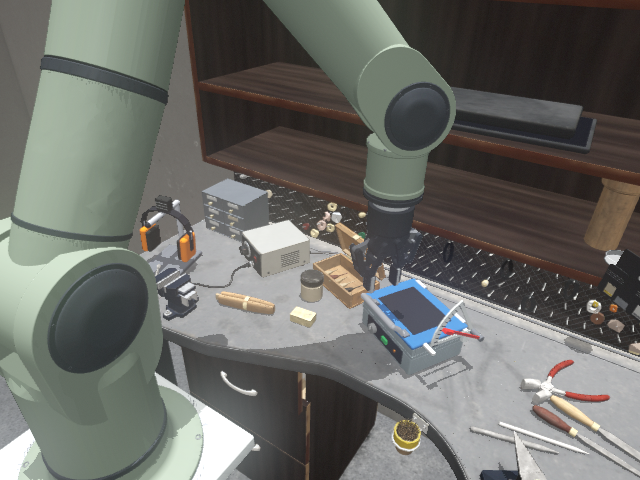

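The bar (column 319) is centred between the pads (256 and 385). I descend and grip.

Emit:
carry_out --pt "0 0 0.03 0 0 0 120" --pt "0 0 0.055 0 0 0 120" --pt "0 0 0.069 0 0 0 120" --pt "0 0 0.069 0 0 0 120" --pt "0 0 0.069 0 0 0 200" --pt "0 0 0.069 0 0 0 255" --pt "0 0 0.069 0 0 0 255" --pt "0 0 0.069 0 0 0 255" --pt "0 0 0.069 0 0 0 255"

```text
clock: 14.52
position: [0.4273, -0.2344, 0.0972]
tool_rot: [-3.139, -0.002, 1.05]
force: [-7.6, 4.3, 9.2]
grip_width: 0.0103
```

```bash
cat > arc.py <<'E'
from h import *
def arcrows(ph0,t0,phis,k,T):
    yaw=np.radians(60.3); ey=np.array([np.cos(yaw),np.sin(yaw),0]); ex=np.array([np.sin(yaw),-np.cos(yaw),0]); ez=np.array([0,0,1.])
    def tcp(ph):
        b=.155*(-np.cos(ph)*ex+np.sin(ph)*ez)+.034*(np.sin(ph)*ex+np.cos(ph)*ez); t=k*ph
        return b-.016*(np.sin(t)*ex+np.cos(t)*ez)
    p0=tcp(ph0); R0=R.from_matrix(T[:3,:3]); out=[]
    for ph in phis:
        d=R0.inv().apply(tcp(ph)-p0); a=R0.inv().apply(k*(ph-ph0)*ey)
        out.append([round(float(v),3) for v in np.r_[d,a]]+[255])
    print(',\n'.join(map(str,out)))
E
python3 - <<'E'
from arc import *
s=telemetry.observe(); print(s['clock'],s['position'],s['tool_rot'],s['force'],s['grip_width'])
arcrows(0,0,np.arange(1,11)*.05,.5,Tool())
E
```

```text
14.525 [ 0.42733885 -0.23435147  0.09721467] [-3.13912310e+00 -1.90005270e-03  1.04986109e+00] [-7.63673071  4.25243542  9.19221   ] 0.01034898818972415
[0.0, 0.001, -0.008, 0.025, -0.0, 0.0, 255],
[0.0, 0.003, -0.015, 0.05, -0.0, 0.0, 255],
[0.0, 0.006, -0.023, 0.075, -0.0, 0.0, 255],
[0.0, 0.008, -0.03, 0.1, -0.0, 0.0, 255],
[0.0, 0.011, -0.037, 0.125, -0.0, 0.0, 255],
[0.0, 0.014, -0.045, 0.15, -0.0, 0.0, 255],
[0.0, 0.018, -0.051, 0.175, -0.0, 0.0, 255],
[0.0, 0.022, -0.058, 0.2, -0.001, 0.0, 255],
[0.0, 0.026, -0.065, 0.225, -0.001, 0.0, 255],
[0.0, 0.031, -0.071, 0.25, -0.001, 0.0, 255]
```

Emit:
carry_out --pt "0 0.001 -0.008 0.025 0 0 255" --pt "0 0.003 -0.015 0.05 0 0 255" --pt "0 0.006 -0.023 0.075 0 0 255" --pt "0 0.008 -0.03 0.1 0 0 255" --pt "0 0.011 -0.037 0.125 0 0 255" --pt "0 0.014 -0.045 0.15 0 0 255" --pt "0 0.018 -0.051 0.175 0 0 255" --pt "0 0.022 -0.058 0.2 0 0 255" --pt "0 0.026 -0.065 0.225 0 0 255" --pt "0 0.031 -0.071 0.25 0 0 255" --force 60

```text
clock: 15.78
position: [0.4541, -0.2495, 0.1681]
tool_rot: [-2.887, -0.002, 1.05]
force: [-8.2, 7.6, 0.9]
grip_width: 0.0098
```

```bash
python3 - <<'E'
from h import *
s=telemetry.observe(); print(s['clock'],s['position'],s['tool_rot'],s['force'],s['grip_width'])
p,d=save('scene','s11'); cv2.imwrite('pics/s11c.png',cv2.resize(p[230:370,340:500],None,fx=5,fy=5,interpolation=cv2.INTER_CUBIC)[:600]); save('wrist','w11')
E
```

```text
15.775 [ 0.45408397 -0.24950955  0.16809411] [-2.88701361e+00 -1.65004068e-03  1.04996726e+00] [-8.15054105  7.6447309   0.92724487] 0.009820065607364164
```

View pics/s11c.png

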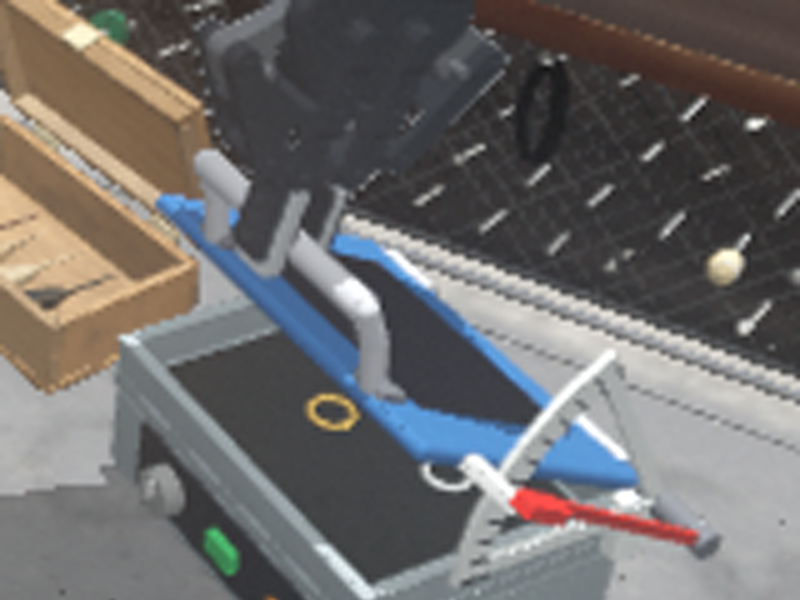

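View pics/w11.png

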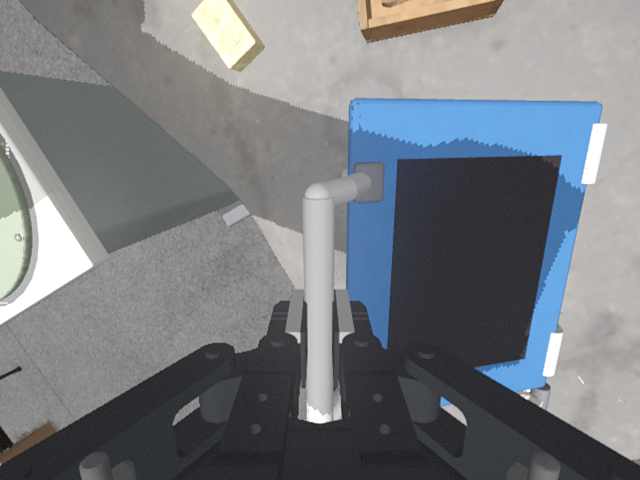

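```bash
cat > ang.py <<'E'
from h import *
yaw=np.radians(60.3); ey=np.array([np.cos(yaw),np.sin(yaw),0]); ex=np.array([np.sin(yaw),-np.cos(yaw),0]); ez=np.array([0,0,1.])
hc=np.array([.4284,-.2341,.078])+.155*ex; 
def rayang(name,T,u,v,yp):
    ci=imaging.camera_info(name); K=np.array(ci['mtx']); E=np.array(ci['extrinsics']) if T is None else T@np.array(ci['hand_eye'])
    r=E[:3,:3]@np.array([(u-K[0,2])/K[0,0],(v-K[1,2])/K[1,1],1]); o=E[:3,3]
    t=(yp-(o-hc)@ey)/(r@ey); q=o+t*r-hc; return np.arctan2(q[2],-q@ex), np.hypot(q[2],q@ex)
def plane(C,mask):
    q=C[mask]; k=np.abs(q[:,2]-np.median(q[:,2]))<.2; q=q[k]
    for _ in range(4):
        c=q.mean(0); n=np.linalg.svd(q-c,full_matrices=False)[2][2]; r=(q-c)@n; q=q[np.abs(r)<max(2*r.std(),.002)]
    n*=np.sign(n[2]); return np.arctan2(n@ex,n[2]),len(q),n@ey
def blue(p): 
    h=cv2.cvtColor(p,cv2.COLOR_BGR2HSV); return (h[...,0]>95)&(h[...,0]<125)&(h[...,1]>120)
def red(p):
    h=cv2.cvtColor(p,cv2.COLOR_BGR2HSV); return ((h[...,0]<5)|(h[...,0]>172))&(h[...,1]>150)&(h[...,2]>80)
E
python3 - <<'E'
from ang import *
# shut check
T9=np.eye(4);T9[:3,:3]=R.from_euler('xyz',[-3.14062,-.001155,1.0517]).as_matrix();T9[:3,3]=[.43977,-.23724,.33051]
p=cv2.imread('pics/w9.png');d=np.load('pics/w9.npy');b=blue(p);b[:110]=0;b[280:]=0;b[:,:320]=0;b[:,470:]=0
print('shut wrist',plane(cloud('wrist',d,T9),b&(d>0)))
p=cv2.imread('pics/scene10.png') if False else cv2.imread('pics/s10.png');d=np.load('pics/s10.npy');b=blue(p);b[:270]=0;b[350:]=0;b[:,:360]=0;b[:,480:]=0
print('shut scene',plane(cloud('scene',d),b))
T=Tool();p=cv2.imread('pics/w11.png');d=np.load('pics/w11.npy');b=blue(p);b[:90]=0;b[:,:340]=0
print('now wrist',plane(cloud('wrist',d,T),b&(d>0)))
p=cv2.imread('pics/s11.png');d=np.load('pics/s11.npy');b=blue(p);b[:260]=0;b[350:]=0;b[:,:365]=0;b[:,480:]=0
print('now scene',plane(cloud('scene',d),b))
r=red(p); r[:310]=0;r[350:]=0;r[:,:430]=0;r[:,490:]=0; v,u=np.nonzero(r)
for c in range(440,482,3):
    k=u==c
    if k.sum(): print(c,v[k].min(),v[k].max(),[np.round(rayang('scene',None,c,v[k].mean(),y),3).tolist() for y in (-.115,-.122)])
p=cv2.imread('pics/w9.png'); r=red(p); r[:300]=0;r[340:]=0;r[:,:350]=0;r[:,440:]=0; v,u=np.nonzero(r); print(u.min(),u.max(),v.min(),v.max())
E
```

```text
shut wrist (np.float64(-0.0024887590979029077), 8872, np.float64(0.001039532337943041))
shut scene (np.float64(-0.002302487639079213), 1256, np.float64(-0.0013108071761146647))
now wrist (np.float64(0.4870743947454962), 26198, np.float64(0.0029418531016096507))
now scene (np.float64(0.4773686320181932), 619, np.float64(0.0016872916027320358))
443 329 331 [[0.535, 0.115], [0.565, 0.126]]
446 328 333 [[0.537, 0.106], [0.569, 0.118]]
449 329 333 [[0.54, 0.098], [0.574, 0.109]]
452 330 333 [[0.543, 0.089], [0.58, 0.101]]
455 331 331 [[0.57, 0.082], [0.606, 0.094]]
458 332 332 [[0.565, 0.072], [0.606, 0.084]]
464 333 333 [[0.585, 0.053], [0.633, 0.066]]
467 334 334 [[0.58, 0.043], [0.638, 0.056]]
473 335 335 [[0.639, 0.024], [0.704, 0.037]]
476 336 336 [[0.668, 0.013], [0.744, 0.026]]
359 438 300 333
```

The lid is at 0.482 rad and the mark at about 0.55, so I raise it a little more.

```bash
python3 - <<'E'
from arc import *
arcrows(.5,0,[.52,.545,.57],.5,Tool())
E
```

```text
[0.0, 0.001, -0.003, 0.01, -0.0, 0.0, 255],
[0.0, 0.003, -0.006, 0.022, -0.0, 0.0, 255],
[0.0, 0.005, -0.01, 0.035, -0.0, 0.0, 255]
```

Emit:
carry_out --pt "0 0.001 -0.003 0.01 0 0 255" --pt "0 0.003 -0.006 0.022 0 0 255" --pt "0 0.005 -0.01 0.035 0 0 255" --pt "0 0.005 -0.01 0.035 0 0 255" --pt "0 0.005 -0.01 0.035 0 0 255"

```text
clock: 16.5
position: [0.4601, -0.2529, 0.1765]
tool_rot: [-2.852, -0.002, 1.05]
force: [-8.2, 7.7, 0.7]
grip_width: 0.0098
```

```bash
python3 - <<'E'
from ang import *
s=telemetry.observe(); print(s['clock'],s['position'],s['tool_rot'],s['force'],s['grip_width'])
T=Tool();p,d=save('wrist','w12');b=blue(p);b[:90]=0;b[:,:340]=0
print('now wrist',plane(cloud('wrist',d,T),b&(d>0)))
p,d=save('scene','s12');b=blue(p);b[:250]=0;b[350:]=0;b[:,:365]=0;b[:,480:]=0
print('now scene',plane(cloud('scene',d),b))
cv2.imwrite('pics/s12c.png',cv2.resize(p[300:350,420:490],None,fx=11,fy=11,interpolation=cv2.INTER_CUBIC))
p,d=save('top','t12');cv2.imwrite('pics/t12c.png',cv2.resize(p[215:290,430:500],None,fx=8,fy=8,interpolation=cv2.INTER_CUBIC)[:600])
E
```

```text
16.5 [ 0.46010197 -0.25288648  0.17646308] [-2.85202647e+00 -1.86999487e-03  1.04983126e+00] [-8.24135155  7.65736482  0.71037025] 0.009755570619092317
now wrist (np.float64(0.5530852466122199), 24966, np.float64(0.0032354853570096356))
now scene (np.float64(0.5463488602324967), 496, np.float64(0.001505997424725427))
```

View pics/s12c.png

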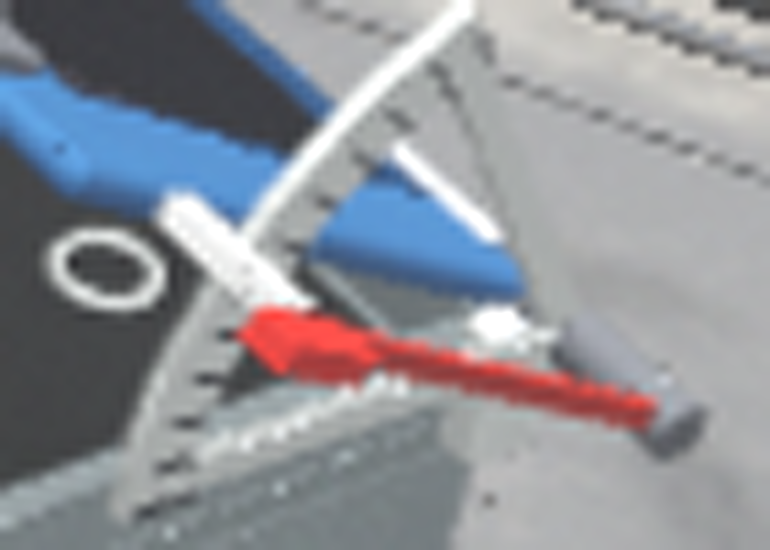

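View pics/t12c.png

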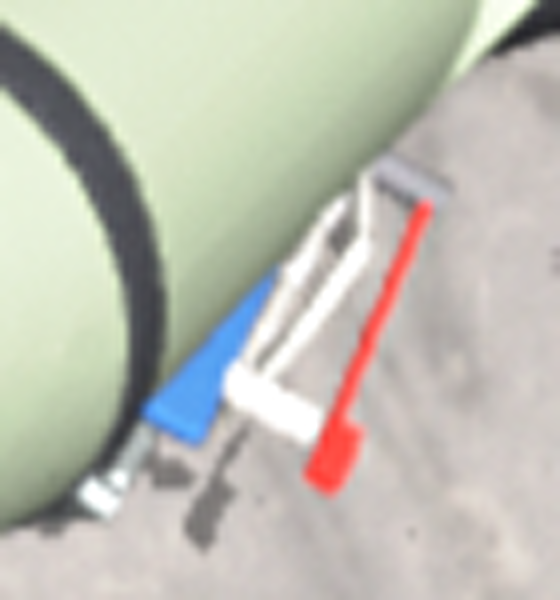

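```bash
python3 - <<'E'
from ang import *
def proj(name,ph,r,y):
    X=hc+ -np.cos(ph)*r*ex+np.sin(ph)*r*ez+y*ey
    ci=imaging.camera_info(name); K=np.array(ci['mtx']); E=np.linalg.inv(np.array(ci['extrinsics'])); q=E[:3,:3]@X+E[:3,3]; q=K@q; return q[:2]/q[2]
off={'scene':(420,300,11),'top':(430,215,8)}
for n in ('scene','top'):
    o=off[n]; f=lambda q:tuple(((q-o[:2])*o[2]).round(0).astype(int).tolist())
    for y in (-.086,-.105,-.110,-.115): print(n,'ptr .55',y,f(proj(n,.55,.105,y)))
    for ph in (.5,.55,.6): print(n,'mark',ph,[(y,r,f(proj(n,ph,r,y))) for y in (-.114,-.121) for r in (.02,.09,.105,.115)])
p=cv2.imread('pics/s12.png'); S=cloud('scene',np.load('pics/s12.npy'));d=np.load('pics/s12.npy')
h=cv2.cvtColor(p,cv2.COLOR_BGR2HSV)
w=(h[...,1]<25)&(h[...,2]>200); w[:315]=0;w[330:]=0;w[:,:433]=0;w[:,450:]=0
for nm,m in (('ptr',w),('red',red(p))):
    m=m.copy(); m[:310]=0;m[345:]=0;m[:,:430]=0;m[:,490:]=0
    q=S[m]-hc; x=-q@ex; rad=np.hypot(x,q[:,2]); th=np.arctan2(q[:,2],x); y=q@ey; k=(rad>.09)&(rad<.125)&(np.abs(y)<.14)
    print(nm,k.sum()); 
    for a in np.arange(-.13,-.08,.006):
        s=k&(y>a)&(y<=a+.006)
        if s.sum(): print(round(a,3),s.sum(),np.percentile(th[s],[5,50,95]).round(3),np.median(rad[s]).round(3))
E
```

```text
scene ptr .55 -0.086 (176, 217)
scene ptr .55 -0.105 (253, 290)
scene ptr .55 -0.11 (274, 310)
scene ptr .55 -0.115 (295, 330)
scene mark 0.5 [(-0.114, 0.02, (580, 399)), (-0.114, 0.09, (330, 361)), (-0.114, 0.105, (273, 352)), (-0.114, 0.115, (234, 346)), (-0.121, 0.02, (610, 425)), (-0.121, 0.09, (359, 389)), (-0.121, 0.105, (302, 380)), (-0.121, 0.115, (264, 375))]
scene mark 0.55 [(-0.114, 0.02, (583, 394)), (-0.114, 0.09, (345, 338)), (-0.114, 0.105, (291, 326)), (-0.114, 0.115, (254, 317)), (-0.121, 0.02, (613, 421)), (-0.121, 0.09, (375, 366)), (-0.121, 0.105, (321, 354)), (-0.121, 0.115, (284, 345))]
scene mark 0.6 [(-0.114, 0.02, (587, 389)), (-0.114, 0.09, (362, 316)), (-0.114, 0.105, (310, 299)), (-0.114, 0.115, (275, 288)), (-0.121, 0.02, (617, 416)), (-0.121, 0.09, (391, 344)), (-0.121, 0.105, (340, 327)), (-0.121, 0.115, (305, 316))]
top ptr .55 -0.086 (234, 381)
top ptr .55 -0.105 (293, 416)
top ptr .55 -0.11 (309, 425)
top ptr .55 -0.115 (324, 434)
top mark 0.5 [(-0.114, 0.02, (404, 236)), (-0.114, 0.09, (329, 404)), (-0.114, 0.105, (313, 442)), (-0.114, 0.115, (302, 
[... 202 characters left out ...]
.105, (321, 432)), (-0.114, 0.115, (311, 457)), (-0.121, 0.02, (427, 247)), (-0.121, 0.09, (358, 409)), (-0.121, 0.105, (343, 445)), (-0.121, 0.115, (333, 470))]
top mark 0.6 [(-0.114, 0.02, (407, 232)), (-0.114, 0.09, (344, 388)), (-0.114, 0.105, (330, 422)), (-0.114, 0.115, (321, 446)), (-0.121, 0.02, (428, 245)), (-0.121, 0.09, (366, 400)), (-0.121, 0.105, (352, 435)), (-0.121, 0.115, (343, 459))]
ptr 69
-0.112 11 [0.546 0.584 0.589] 0.108
-0.106 13 [0.545 0.58  0.59 ] 0.109
-0.1 21 [0.543 0.586 0.719] 0.107
-0.094 20 [0.546 0.587 0.705] 0.108
-0.088 4 [0.559 0.576 0.586] 0.109
red 49
-0.13 20 [0.544 0.57  0.592] 0.113
-0.124 22 [0.536 0.578 0.593] 0.119
-0.118 7 [0.542 0.583 0.594] 0.104
```

The depth angles seen from the scene camera agree: pointer 0.584, mark 0.575 (same bias in both). The lid plane fit gives 0.55, as does the arm line of the mark. Last checks before handing in.

```bash
python3 chk.py s13; python3 - <<'E'
from h import *
s=telemetry.observe(); print(s['clock'],s['qd'].round(4),s['grip_width'])
a=cv2.imread('pics/scene0.png').astype(int); b=cv2.imread('pics/s13.png')
d=np.abs(a-b).sum(2)
for n,(x0,y0,x1,y1) in dict(jar=(296,265,328,304),clamp=(212,288,278,318),brass=(286,302,320,330),mark=(441,326,484,340)).items(): print(n,d[y0:y1,x0:x1].mean().round(1))
cv2.imwrite('pics/s13b.png',b)
E
```

```text
cush 50 [0.4153 0.3104 0.1852]
16.7 [-0.0007 -0.0004 -0.0014  0.0013 -0.      0.0009 -0.0005] 0.009858158145924984
jar 14.5
clamp 16.0
brass 13.8
mark 48.6
```

View pics/s13.png

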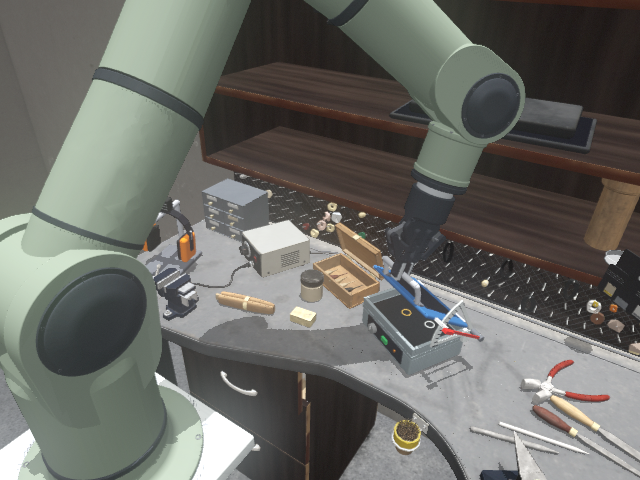

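```bash
python3 - <<'E'
from h import *
for f in ('s8','s10','s13'):
    p=cv2.imread(f'pics/{f}.png'); h=cv2.cvtColor(p,cv2.COLOR_BGR2HSV); o=(h[...,0]>4)&(h[...,0]<22)&(h[...,1]>180)&(h[...,2]>120); o[:,:172]=0;o[:,205:]=0;o[:220]=0;o[275:]=0
    v,u=np.nonzero(o); print(f,len(u),u.mean().round(2),v.mean().round(2))
print(ticket.job_done())
E
```

```text
s8 38 183.79 239.16
s10 30 184.17 239.13
s13 36 184.31 238.81
the job is handed in; nothing more can be done
None
```

I hung the ear defenders over the hanger's bar, then lifted the polisher's lid to the red mark. I handed the job in at about 17 s with the fingers still holding the handle; no verdict was reported.

- **Ear defenders:** after release, the wrist camera showed the cushion about 5 mm across from the bar line, 4 mm from the bar's middle and square to it. Its height matched the band resting on the bar. The visible cup stayed within half a pixel up to the end, but in the last view the arm hid the rest of them.
- **Lid:** plane fits gave 0.553 rad (wrist camera) and 0.546 rad (scene camera).
- **Red mark:** I put it at about 0.55 rad, though single readings ranged from 0.53 to 0.59. Measured the same way in one picture, the pointer read 0.584 and the mark 0.575, well inside the 0.07 allowed.
- **Grip:** set to 60 N on the handle, and the arm was still at hand-in.
- **Bystanders:** the flux jar, ring clamp and brass block showed no visible change. The mark's image patch did change more than theirs, which I put down to the lid and pointer now behind it. I did not measure the mark's shift directly.

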